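Stop-button check of the bench shaker

TASK

Check the shaker's emergency stop with your fingertips: press the red mushroom button on the yellow box in until it latches, then push its grip bar round clockwise until it springs back out, and let it turn home. Only after that, press the green start button fully in and let it go, so the shaker is ready to run. Leave the cups, bottle, carton and cap where they stand; do not knock, shift or pick up any of them.

Things in the scene. Friction and masses are not known exactly. Their poses are not given: they have to be found in the camera images.
- stop_top (a point): centre of the top of the raised grip bar that runs across the red mushroom stop button; it moves with the button (pressed: down; twisted: turns). x runs along the bar, z up. The bar is 58 mm long (x), 12 mm wide (y) and stands 20 mm proud of the head, which is a disc 60 mm across and 16 mm thick, its top 20 mm below this point. Button out: this point is 114 mm above the bench. White arrows on the head point clockwise.
- stop_press (a joint): how far the stop button is pushed in, m: 0 = out, end stop at 0.0105. Pushing it in takes about 3 N at first, rising to 7 N at the end stop. Past 0.009 it latches and then stays in at about 0.0085 when let go; otherwise it springs back out.
- stop_twist (a joint): how far the stop button is twisted, rad, growing clockwise seen from above: 0 = home, end stop at 0.9. A spring turns it home when let go (about 0.015 N m at home, 0.06 N m at the end stop, so a light push on one end of the bar turns it). When latched in, turning it past about 0.6 frees the latch and the button springs out by itself.
- stop_box: yellow stop station bolted to the bench, 100 x 100 mm with a 106 mm black foot, 62 mm tall, origin at the centre of its underside, z up; the red stop button is on its top, on its vertical centre line.
- start_top (a point): centre of the top of the green start button, 30 mm across, 18 mm above its box when out (74 mm above the bench); moves with the button, z up. Its black collar is 46 mm across and stands 12 mm above the box.
- start (a joint): how far the start button is pushed in, m: 0 = out, fully in at 0.006, which takes 5 N; springs back out.
- start_box: grey start station bolted to the bench, 80 x 80 mm with an 86 mm black foot, 56 mm tall, origin at the centre of its underside, z up; the green button is on its top, on its vertical centre line.
- cup_a: clear measuring cup, 62 mm across the rim, 75 mm tall; a bystander, loose. Origin at the centre of its underside, z up.
- cup_bb: second clear measuring cup, 62 mm across the rim, 75 mm tall; a bystander, loose. Origin at the centre of its underside, z up.
- cup_ccc: third clear measuring cup, 62 mm across the rim, 75 mm tall; a bystander, loose. Origin at the centre of its underside, z up.
- reagent: white dropper bottle, 58 mm across, 115 mm tall; a bystander, loose. Origin at the centre of its underside, z up.
- kit_box: purple test-kit carton, 70 x 120 mm, 110 mm tall; a bystander, loose. Origin at the centre of its underside, z up.
- cap: purple screw cap lying on the bench, 42 mm across, 14 mm tall; a bystander, loose. Origin at the centre of its underside, z up.
There are look-alikes about, which are no part of the job. What is shaped like the start_box but pink is not meant.

How it is judged:
On the way, in this order (a step that is already met when the one before it is completed fails the run):
1. the red stop button is pressed in to its latch (value of joint stop_press above 0.0078 m), for 0.15 s.
2. the stop button is twisted clockwise far enough to free its latch (value of joint stop_twist above 0.4 rad), for 0.02 s.
3. the stop button has sprung out and turned home (value of joint stop_press below 0.002 m and value of joint stop_twist below 0.15 rad), for 0.1 s.
4. the green start button is pressed in (value of joint start above 0.0045 m), for 0.05 s.
At the end, for the whole second after the job is handed in: The stop button is out (within 2 mm) and home (within 0.15 rad), the start button is out again (within 1.5 mm), and every bystander is within 15 mm of where it stood (all of step 3 and value of joint start below 0.0015 m and distance of each of cup_a, cup_bb, cup_ccc, reagent, kit_box, cap from where it was at the start of the episode below 0.015 m); the robot touches nothing.
It fails at once if the start button is pressed while the stop button is still in (value of joint start above 0.003 m and value of joint stop_press above 0.004 m).
It fails at once if a measuring cup is shifted, knocked over, lifted or carried (distance of any of cup_a, cup_bb, cup_ccc from where it was at the start of the episode above 0.015 m or angle between any of cup_a, cup_bb, cup_ccc's own z axis and vertical above 0.5 rad).
It fails at once if the bottle or the carton is shifted, knocked over, lifted or carried (distance of any of reagent, kit_box from where it was at the start of the episode above 0.015 m or angle between any of reagent, kit_box's own z axis and vertical above 0.5 rad).
It fails at once if the cap is shifted, knocked over, lifted or carried (distance of cap from where it was at the start of the episode above 0.015 m or angle between cap's own z axis and vertical above 0.5 rad).
It also fails if it takes over 51 s, if anything falls off the work surface, if the arm or the gripper's body presses on something with over 40 N, if the wrist force passes 120 N, or if a joint passes its speed limit or range.

ROBOT

A 6-joint arm with a two-finger parallel gripper is mounted at the origin on the work surface. World frame = base frame: x ahead of the robot, y to its left, z up, the work surface at z = 0. Lengths are in m, angles in rad, forces in N, time in s.
With the tool pointing down it reaches from about 0.35 to 0.975 m from the base axis. Payload 4.9 kg.
Tool frame: the origin (TCP) lies at the very end of the fingers, on their centre line; the grasp point (between the pads) lies behind it (manip.pinch_z is the y of the grasp point in the tool frame, in m); y points along the fingers, x is the direction in which the jaws open and shut, and the axes are right-handed (so a half turn about y gives the same grasp; the last joint's range is limited). The gripper opens to 85 mm and grips with 20 to 120 N. Pads are 22 mm wide; open, the fingers measure 114 mm over their backs; the gripper's body (76 mm by 85 mm) begins 54 mm behind the grasp point. The pads swing forward as they close: fully open they stand 13 mm farther back than shut.
Start: joints at [-1.429, 0.053, 1.613, -0, 1.476, -0.119], TCP at [0.161, -0.604, 0.231] pointing down, gripper open.
Joint ranges: [-3.01, 3.01], [-1.01, 2.22], [0.06, 2.58], [-1.02, 4.17], [0.09, 2.62], [-3.14, 3.14]. Speed limits (rad/s): [2.57, 2.57, 3.14, 3.14, 3.14, 3.14].

INTERFACE

Orientations are given as a unit quaternion [w, x, y, z].
In Python, from plant import manip gives the robot as it stands.
- The arm moves only by the tool drive_tool, never from a script. Its argument "motion" is a list of rows, each a list of 3 entries, a list of its own where there are three numbers: the shift along the tool's x, y, z in units of 25 mm (1.0 is 25 mm), then the turn, a rotation vector about the tool's x, y, z in units of 5 degrees (1.0 is 5 degrees), then the closure, from -1 (fully open) to 1 (shut). A call has 1 to 12 rows; each row shifts and turns the commanded pose from where the row before left it, along the tool's axes as they then stand; what a row does not reach is not made up. A row lasts 1/10 s, in which the tool goes at most 50 mm and 8.59 degrees, less where a joint would pass 70% of its speed; a pose out of reach is approached as far as the arm can. A call is refused whole if a number of a shift passes 1 or a number of a turn 1, either way. A call with a gripper value outside its range is refused whole. The fingers move at their own pace and stop on an object; the grip force is fixed at half the most. Time passes only in rows, so rows that do not move let the fingers close. It gives the time, the measured TCP pose, the force and the opening at its end, in the units of the state.
- manip.state(): the state, without advancing time (a new reading comes with each control period).
- manip.grab_frame(name): name is "scene" or "top" or "wrist"; returns a dict with "img" (480x640x3 uint8, blue, green, red), "range_z" (480x640 float32, m along the optical axis (not along the pixel's ray), 0 where there is no reading), "camera_matrix" (3x3 intrinsics, pixels), "k1" (the pictures are not rectified: a ray, as slopes to the right and down, at radius r is drawn at 1 + k1 r^2 times it, then the intrinsics apply), "world_from_camera" (4x4, takes a point from camera to world coordinates); the wrist camera has in their place "T_tool_cam" (4x4, takes a point from camera to tool coordinates, whose origin is the TCP and whose axes are the tool frame's). Camera axes: x right, y down, z forward; pixel columns grow to the right and rows downward; lengths in m; the calibration is good to about 2 mm. A picture is of the moment at which its call begins: read the wrist's pose just before it.
- manip.job_done(): hands the job in, once; it reports no verdict.
The state is a dict: "time": time; "joint_pos": joint angles; "joint_vel": joint speeds; "joint_efforts": joint torques, N m; "tool_pos": TCP position; "tool_rot": TCP orientation; "contact_force": force on the tool from outside, world axes, zero at the start; "ft_torque": the same for the moment, N m; "gripper_width": opening from 0.0 (shut) to 1.0 (fully open).
Only numpy, scipy, OpenCV 4.12 (cv2) and the standard library are available. Lean on these libraries where they do the work, as an engineer would, in place of code of your own. Each camera call takes 0.05 s, during which the arm holds its last target. There are 200 camera calls.

## Working session

There is one attempt and no reset: what is moved stays moved. The work goes in short steps, Python scripts to look and compute and a tool call to move; the robot and the scene stay as the last step left them, time stands still between calls to the robot, and variables do not carry over. Pictures are saved under pics/ and viewed, about 8 in all and at most 12, crops included, and the job is handed in when it is done.

Besides the shell and the picture viewer there is one more tool, called after ">>>" by a JSON object that holds its "method" and its "body", one argument or row to a line. drive_tool: Moves the arm, as the interface text tells. Its arguments: {"type":"object","properties":{"motion":{"type":"array","items":{"type":"array"}}},"required":["motion"]}

```bash
mkdir -p pics
cat > h.py <<'E'
import numpy as np, cv2, pickle
from plant import manip
def save(n):
    s=manip.state(); f=manip.grab_frame(n); f['s']=s; pickle.dump(f,open(n+'.pkl','wb')); return f
def load(n): return pickle.load(open(n+'.pkl','rb'))
def rays(f,uv):
    K=f['camera_matrix']; p=(np.array(uv,float).reshape(-1,2)-K[:2,2])/[K[0,0],K[1,1]]
    q=p.copy()
    for _ in range(20): q=p/(1+f['k1']*(q**2).sum(1,keepdims=True))
    return np.c_[q,np.ones(len(q))]
def T(f):
    if 'world_from_camera' in f: return f['world_from_camera']
    from scipy.spatial.transform import Rotation as R
    M=np.eye(4); M[:3,:3]=R.from_quat(np.roll(f['s']['tool_rot'],-1)).as_matrix(); M[:3,3]=f['s']['tool_pos']
    return M@f['T_tool_cam']
def depth_pt(f,uv):
    r=rays(f,uv); z=np.array([f['range_z'][int(v),int(u)] for u,v in np.array(uv).reshape(-1,2)])
    M=T(f); return (r*z[:,None])@M[:3,:3].T+M[:3,3]
def plane_pt(f,uv,h):
    r=rays(f,uv)@T(f)[:3,:3].T; c=T(f)[:3,3]; return c+r*((h-c[2])/r[:,2])[:,None]
E
python3 - <<'E'
from h import *
for n in ('scene','top'):
    f=save(n); cv2.imwrite(f'pics/{n}0.png',f['img'])
s=manip.state(); print(s, manip.pinch_z)
E
```

```text
{'time': 0.1, 'joint_pos': array([-1.42900477e+00,  5.33059963e-02,  1.61415276e+00,  1.80266590e-05,
        1.47600780e+00, -1.19010407e-01]), 'joint_vel': array([ 0.00173593, -0.00074356, -0.00331853, -0.00015498, -0.00053576,
        0.00171829]), 'joint_efforts': array([ 7.32420413e-04, -3.94904208e+01, -3.71364284e+01, -2.98830605e-05,
        3.95146708e-03, -6.06618968e-06]), 'tool_pos': array([ 0.16107849, -0.60330323,  0.23017891]), 'tool_rot': array([ 0.56123781, -0.56030252,  0.43120869, -0.43027   ]), 'contact_force': array([-0.96255829,  0.08587067,  0.93887335]), 'ft_torque': array([ 0.01568534, -0.03130077,  0.03000427]), 'gripper_width': 0.9982930461169155} -0.0187
```

View pics/top0.png

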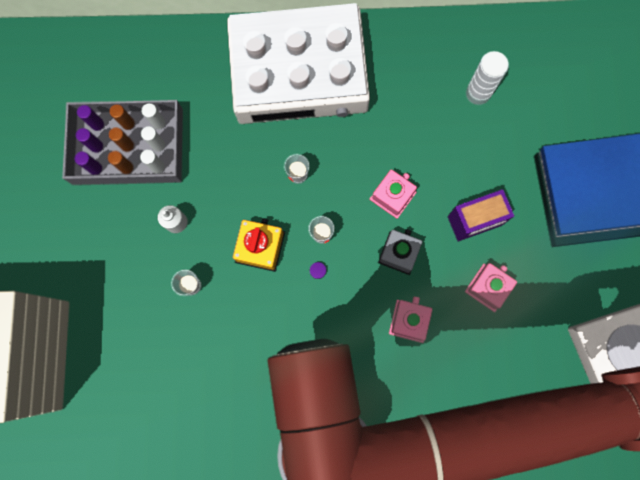

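View pics/scene0.png

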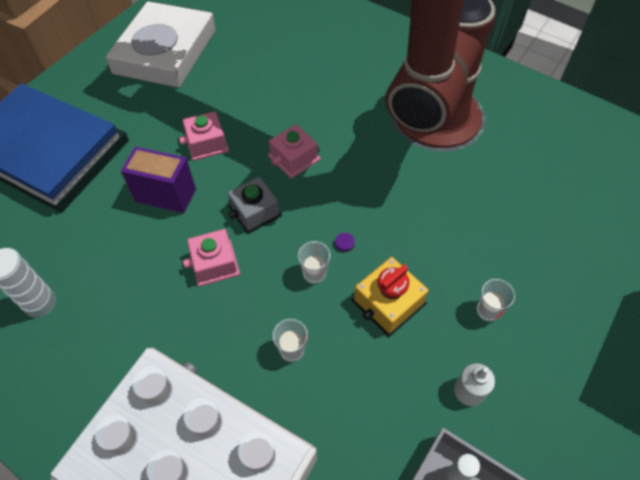

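Top view: the stop box is yellow at (258,243) with a red head at (257,240). Four boxes could be taken for the start box: grey at (402,250), and pink at (394,192), (492,285) and (411,320). I choose the grey one. Next come a close crop and measurements.

Run:
```python
from h import *
f=load('top'); a=f['img'][205:285,220:300]; b=f['img'][210:290,365:445]
g=load('scene')['img'][245:345,335:445]
im=np.hstack([cv2.resize(x,(400,400),interpolation=cv2.INTER_CUBIC) for x in (a,b)]); cv2.imwrite('pics/c1.png',im)
print(T(f).round(3))
print('stop',plane_pt(f,[[257,240]],.114), 'depth',depth_pt(f,[[257,240],[402,249],[402,250]]))
print('start',plane_pt(f,[[402,248]],.074))
for n,p,h in [('cupL',(186,283),.07),('cupR',(321,229),.07),('cupU',(297,168),.07),('reag',(168,214),.1),('kit',(485,212),.11),('cap',(318,270),.014),('pinkU',(396,189),.074),('pinkD',(413,320),.074)]: print(n,plane_pt(f,[p],h).round(3))
```

```text
[[-0.022 -0.982  0.185  0.236]
 [-1.     0.026  0.016 -0.026]
 [-0.02  -0.185 -0.983  1.518]
 [ 0.     0.     0.     1.   ]]
stop [[0.5009196  0.15000909 0.114     ]] depth [[ 0.5026917   0.1511877   0.10460703]
 [ 0.47687414 -0.19365482  0.07671747]
 [ 0.47362477 -0.19296442  0.08167991]]
start [[ 0.47976284 -0.19408484  0.074     ]]
cupL [[0.409 0.326 0.07 ]]
cupR [[ 0.532 -0.     0.07 ]]
cupU [[0.688 0.056 0.07 ]]
reag [[0.573 0.365 0.1  ]]
kit [[ 0.555 -0.388  0.11 ]]
cap [[0.44  0.01  0.014]]
pinkU [[ 0.626 -0.186  0.074]]
pinkD [[ 0.308 -0.212  0.074]]
```

View pics/c1.png

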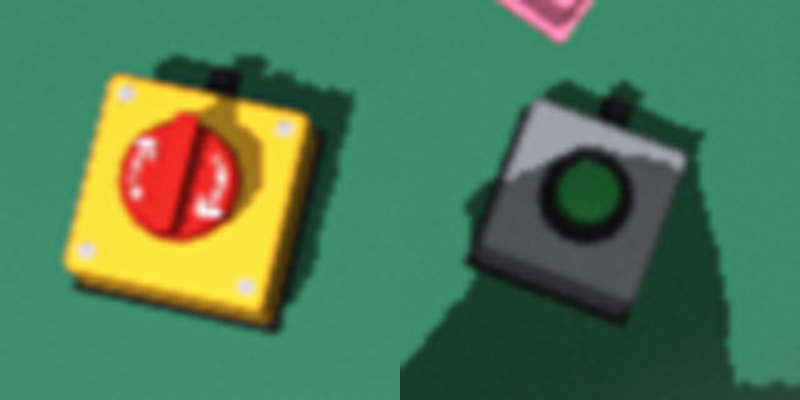

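>>> {"method": "drive_tool", "body": {
  "motion": [
    [[-1,0,1],[0,0,0],1],
    [[-1,0,1],[0,0,0],1],
    [[-1,0,1],[0,0,0],1],
    [[-1,0,1],[0,0,0],1],
    [[-1,0,1],[0,0,0],1],
    [[-1,0,1],[0,0,0],1],
    [[-1,0,1],[0,0,0],1],
    [[-1,0,1],[0,0,0],1],
    [[-1,0,1],[0,0,0],1],
    [[-1,0,1],[0,0,0],1],
    [[-1,0,1],[0,0,0],1],
    [[-1,0,1],[0,0,0],1]
  ]
}}

```text
time: 1.3
tool_pos: [0.3739, -0.2351, 0.2309]
tool_rot: [0.561, -0.561, 0.431, -0.431]
contact_force: [1.3, -0.3, 0.3]
gripper_width: -0.001
```

>>> {"method": "drive_tool", "body": {
  "motion": [
    [[-1,0,0.7],[0,0,0],1],
    [[-1,0,0.7],[0,0,0],1],
    [[-1,0,0.7],[0,0,0],1],
    [[-1,0,0.7],[0,0,0],1],
    [[-1,0,0.7],[0,0,0],1],
    [[-1,0,0.7],[0,0,0],1],
    [[-1,0,0.7],[0,0,0],1],
    [[-1,0,0.7],[0,0,0],1],
    [[-1,0,0.7],[0,0,0],1],
    [[-1,0,0.7],[0,0,0],1],
    [[-1,0,0.7],[0,0,0],1],
    [[-0.8,0,0.4],[0,0,0],1]
  ]
}}

```text
time: 2.5
tool_pos: [0.4934, 0.1022, 0.2307]
tool_rot: [-0.561, 0.561, -0.431, 0.43]
contact_force: [-0.1, 0.1, 0.5]
gripper_width: 0.0
```

>>> {"method": "drive_tool", "body": {
  "motion": [
    [[0,0,0],[0,1,0],1],
    [[0,0,0],[0,1,0],1],
    [[0,0,0],[0,1,0],1],
    [[0,0,0],[0,1,0],1],
    [[0,0,0],[0,1,0],1],
    [[0,0,0],[0,0.2,0],1],
    [[0,0,0],[0,0,0],1]
  ]
}}

```text
time: 3.2
tool_pos: [0.493, 0.1006, 0.2309]
tool_rot: [0.45, -0.45, 0.546, -0.545]
contact_force: [0.9, -1.0, -0.7]
gripper_width: 0.001
```

Run:
```python
from h import *
f=save('wrist'); cv2.imwrite('pics/w1.png',f['img']); print(f['s']['tool_pos'],f['s']['joint_pos'],T(f).round(3))
```

```text
[0.49301112 0.10058451 0.23092905] [ 5.32561309e-02 -2.44259076e-01  1.89036071e+00 -5.54793601e-06
  1.49615550e+00  1.81580005e+00] [[-0.19  -0.941 -0.278  0.563]
 [-0.982  0.183  0.054  0.086]
 [ 0.     0.283 -0.959  0.373]
 [ 0.     0.     0.     1.   ]]
```

View pics/w1.png

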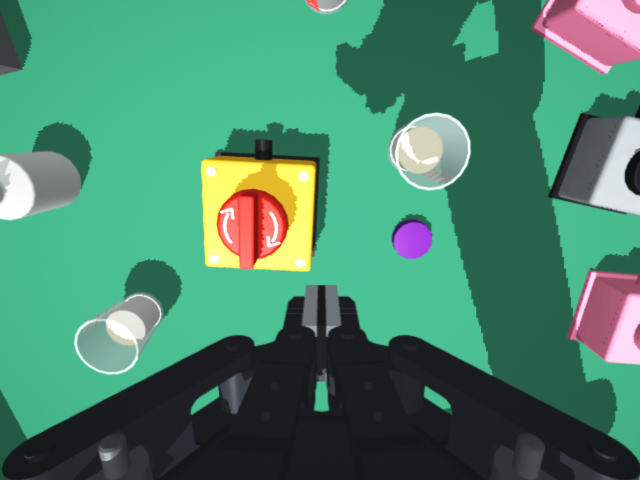

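Wrist view: red head about (253,224), with the bar from (247,195) to (247,268). The purple cap is at (412,240) and the grey start box is at the right edge. The bar top is next fitted from the depth.

Run:
```python
from h import *
f=load('wrist'); im=f['img'].astype(int)
uv=[(u,v) for v in range(175,285) for u in range(205,300) if im[v,u,2]>110 and im[v,u,1]<70 and im[v,u,0]<70]
P=depth_pt(f,uv); 
B=P[(P[:,2]>.106)&(P[:,2]<.122)]
(cx,cy),wh,a=cv2.minAreaRect((B[:,:2]*1000).astype(np.float32)); print(len(B),np.median(B[:,2]),cx,cy,wh,a)
c=plane_pt(f,[(247,195),(247,268),(239,231),(256,231)],.114); print(c)
H=P[(P[:,2]>.09)&(P[:,2]<.098)]; print('head',cv2.minEnclosingCircle((H[:,:2]*1000).astype(np.float32)))
R=T(f)[:3,:3]@f['T_tool_cam'][:3,:3].T
d=np.array([cx/1000,cy/1000,.114])-f['s']['tool_pos']; print('tool shift mm',R.T@d*1000)
```

```text
274 0.11201957325014819 504.7929992675781 150.14268493652344 (10.465947151184082, 54.41568374633789) 87.05914306640625
[[0.53150491 0.14772009 0.114     ]
 [0.47580019 0.16197804 0.114     ]
 [0.50602933 0.16048923 0.114     ]
 [0.50357227 0.14782723 0.114     ]]
head ((503.8108215332031, 155.38836669921875), 28.866512298583984)
tool shift mm [-50.91470253 116.91917881   2.19665049]
```

>>> {"method": "drive_tool", "body": {
  "motion": [
    [[-0.72,0,0],[0,0,0],1],
    [[-0.72,0,0],[0,0,0],1],
    [[-0.72,0,0],[0,0,0],1],
    [[0,1,0],[0,0,0],1],
    [[0,1,0],[0,0,0],1],
    [[0,1,0],[0,0,0],1],
    [[0,0.6,0],[0,0,0],1],
    [[0,0.4,0],[0,0,0],1],
    [[0,0,0],[0,0,0],1],
    [[0,0,0],[0,0,0],1]
  ]
}}

```text
time: 4.25
tool_pos: [0.5042, 0.1536, 0.1322]
tool_rot: [-0.45, 0.449, -0.546, 0.546]
contact_force: [-0.2, 0.1, -0.6]
gripper_width: -0.002
```

Run:
```python
from h import *
f=save('wrist'); im=f['img']; print(f['s']['tool_pos'])
s=load('scene'); f2=save('scene'); 
cv2.imwrite('pics/c2.png',np.hstack([cv2.resize(im[160:400,120:440],(400,300)),cv2.resize(f2['img'][230:350,320:480],(400,300))]))
```

```text
[0.50424785 0.15364752 0.13224201]
```

View pics/c2.png

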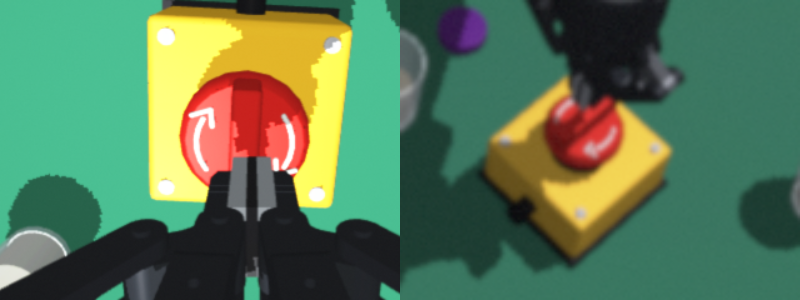

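Left crop: the tips sit over the bar, laterally centred to within 1-2 mm, so I press straight down.

>>> {"method": "drive_tool", "body": {
  "motion": [
    [[0,0.5,0],[0,0,0],1],
    [[0,0.3,0],[0,0,0],1],
    [[0,0.16,0],[0,0,0],1],
    [[0,0.1,0],[0,0,0],1],
    [[0,0.05,0],[0,0,0],1],
    [[0,0,0],[0,0,0],1],
    [[0,0,0],[0,0,0],1]
  ]
}}

```text
time: 5.05
tool_pos: [0.5042, 0.1537, 0.1046]
tool_rot: [-0.45, 0.449, -0.546, 0.546]
contact_force: [-1.1, -0.4, 6.6]
gripper_width: 0.001
```

>>> {"method": "drive_tool", "body": {
  "motion": [
    [[0,0.05,0],[0,0,0],1],
    [[0,0.03,0],[0,0,0],1],
    [[0,0,0],[0,0,0],1],
    [[0,0,0],[0,0,0],1]
  ]
}}

```text
time: 5.45
tool_pos: [0.5044, 0.1537, 0.1034]
tool_rot: [-0.45, 0.449, -0.546, 0.546]
contact_force: [-2.6, -1.0, 9.5]
gripper_width: -0.002
```

>>> {"method": "drive_tool", "body": {
  "motion": [
    [[0,-0.5,0],[0,0,0],1],
    [[0,-0.5,0],[0,0,0],1],
    [[-0.6,0,0.5],[0,0,0],1],
    [[-0.6,0,0.5],[0,0,0],1],
    [[0,0,0],[0,0,0],1],
    [[0,0,0],[0,0,0],1]
  ]
}}

```text
time: 6.05
tool_pos: [0.5334, 0.1781, 0.1264]
tool_rot: [0.449, -0.45, 0.546, -0.546]
contact_force: [-1.2, 0.3, -0.1]
gripper_width: 0.001
```

Run:
```python
from h import *
f=save('wrist'); im=f['img']; print(f['s']['tool_pos'])
f2=save('scene'); 
cv2.imwrite('pics/c3.png',np.hstack([cv2.resize(im[180:480,160:560],(400,300)),cv2.resize(f2['img'][230:350,320:480],(400,300))]))
```

```text
[0.53336765 0.17813847 0.12636974]
```

View pics/c3.png

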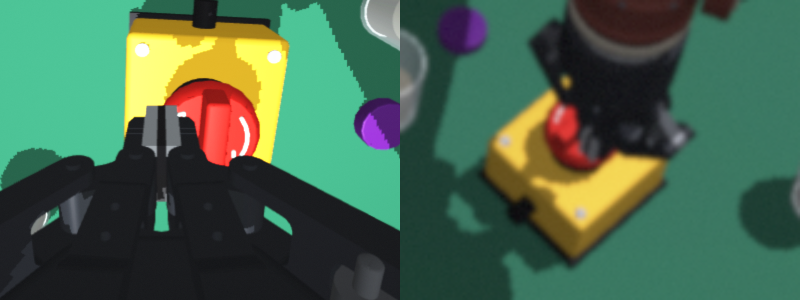

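The tips stand left of the bar (crop 145-180 against 202) near its far end, clear of it. I lower them beside the bar and push toward tool +x.

>>> {"method": "drive_tool", "body": {
  "motion": [
    [[0,0.6,0],[0,0,0],1],
    [[0,0.5,0],[0,0,0],1],
    [[0,0,0],[0,0,0],1],
    [[0.2,0,0],[0,0,0],1],
    [[0.2,0,0],[0,0,0],1],
    [[0.2,0,0],[0,0,0],1],
    [[0,0,0],[0,0,0],1],
    [[0,0,0],[0,0,0],1]
  ]
}}

```text
time: 6.95
tool_pos: [0.5313, 0.1635, 0.0994]
tool_rot: [-0.45, 0.449, -0.546, 0.546]
contact_force: [0.9, 1.9, -2.1]
gripper_width: -0.001
```

>>> {"method": "drive_tool", "body": {
  "motion": [
    [[0.2,0,0],[0,0,0],1],
    [[0.2,0,0],[0,0,0],1],
    [[0.2,0,0],[0,0,0],1],
    [[0,0,0],[0,0,0],1]
  ]
}}

```text
time: 7.35
tool_pos: [0.5285, 0.1483, 0.0995]
tool_rot: [-0.45, 0.449, -0.546, 0.546]
contact_force: [1.4, 2.8, 0.0]
gripper_width: -0.004
```

Run:
```python
from h import *
f=save('wrist'); im=f['img']; print(f['s']['tool_pos'],f['s']['contact_force'],f['s']['ft_torque'])
f2=save('scene'); 
cv2.imwrite('pics/c4.png',np.hstack([cv2.resize(im[180:480,160:560],(400,300)),cv2.resize(f2['img'][230:350,320:480],(400,300))]))
```

```text
[0.52852466 0.14833146 0.09946223] [1.40670464 2.80034716 0.0241209 ] [ 0.38793213 -0.24440455 -0.01496029]
```

View pics/c4.png

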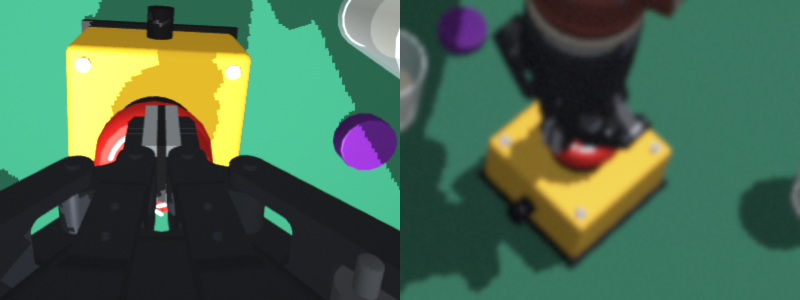

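>>> {"method": "drive_tool", "body": {
  "motion": [
    [[0.12,0,0],[0,0,0],1],
    [[0.12,0,0],[0,0,0],1],
    [[0,0,0],[0,0,0],1]
  ]
}}

```text
time: 7.75
tool_pos: [0.5285, 0.1446, 0.0997]
tool_rot: [0.452, -0.447, 0.546, -0.546]
contact_force: [6.0, 9.7, -2.4]
gripper_width: 0.002
```

The force jumped, so the bar is at its twist end stop. I back off, lift, and look.

>>> {"method": "drive_tool", "body": {
  "motion": [
    [[-0.4,0,0],[0,0,0],1],
    [[-0.5,0,0],[0,0,0],1],
    [[-0.5,0,0],[0,0,0],1],
    [[0,-1,0],[0,0,0],1],
    [[0,-1,0],[0,0,0],1],
    [[0,-1,0],[0,0,0],1],
    [[0,-1,-0.5],[0,0,0],1],
    [[0.7,-0.7,-1],[0,0,0],1],
    [[1,0,-1],[0,0,0],1],
    [[0.6,0,-1],[0,0,0],1],
    [[0,0,0],[0,0,0],1]
  ]
}}

```text
time: 8.85
tool_pos: [0.4341, 0.1373, 0.2158]
tool_rot: [0.449, -0.45, 0.546, -0.546]
contact_force: [0.1, -0.1, 0.1]
gripper_width: -0.0
```

Run:
```python
from h import *
f=save('wrist'); im=f['img']; print(f['s']['tool_pos'],f['s']['contact_force'])
M=im.astype(int); uv=[(u,v) for v in range(480) for u in range(640) if M[v,u,2]>90 and M[v,u,1]<70 and M[v,u,0]<70]
P=depth_pt(f,uv); m=(np.hypot(P[:,0]-.504,P[:,1]-.153)<.04)&(P[:,2]>.08); P=P[m]
print(len(P),np.histogram(P[:,2],np.arange(.08,.125,.003)))
B=P[(P[:,2]>.102)]; print(cv2.minAreaRect((B[:,:2]*1000).astype(np.float32)),np.median(B[:,2]))
cv2.imwrite('pics/w5.png',im)
```

```text
[0.43413501 0.13733047 0.21578356] [ 0.05195348 -0.06116886  0.13732003]
1806 (array([  0,   0,   2, 317, 831,  56,  34,  26,  46,  32, 241, 210,   0,
         0]), array([0.08 , 0.083, 0.086, 0.089, 0.092, 0.095, 0.098, 0.101, 0.104,
       0.107, 0.11 , 0.113, 0.116, 0.119, 0.122]))
((504.00250244140625, 154.31114196777344), (40.741058349609375, 47.65349197387695), 40.723148345947266) 0.11268284198438082
```

View pics/w5.png

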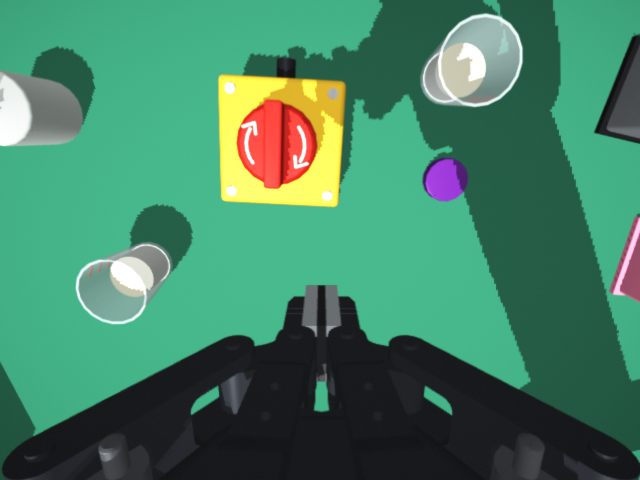

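The head is out (0.093 m, with the bar at 0.113 m as before) and home, with the bar vertical at (273,143). The cups and cap are undisturbed. Next is the start button.

>>> {"method": "drive_tool", "body": {
  "motion": [
    [[1,0,0.35],[0,0,0],1],
    [[1,0,0.35],[0,0,0],1],
    [[1,0,0.35],[0,0,0],1],
    [[1,0,0.35],[0,0,0],1],
    [[1,0,0.35],[0,0,0],1],
    [[1,0,0.35],[0,0,0],1],
    [[1,0,0.35],[0,0,0],1],
    [[1,0,0.3],[0,0,0],1],
    [[1,0,0],[0,0,0],1],
    [[1,0,0],[0,0,0],1],
    [[0,0,0],[0,0,0],1],
    [[0,0,0],[0,0,0],1]
  ]
}}

```text
time: 10.1
tool_pos: [0.4568, -0.1208, 0.2163]
tool_rot: [0.449, -0.449, 0.546, -0.546]
contact_force: [0.5, 0.6, 1.2]
gripper_width: -0.0
```

Run:
```python
from h import *
f=save('wrist'); im=f['img']; print(f['s']['tool_pos'],f['s']['contact_force'])
cv2.imwrite('pics/w6.png',im)
M=im.astype(int); uv=np.argwhere((M[:,:,1]>1.6*M[:,:,2])&(M[:,:,1]>1.6*M[:,:,0])&(M[:,:,1]>40))[:,::-1]
P=depth_pt(f,uv); k=(np.hypot(P[:,0]-.478,P[:,1]+.194)<.03)&(P[:,2]>.065)&(P[:,2]<.085); print(k.sum(),P[k].mean(0),plane_pt(f,[uv[k].mean(0)],.074),uv[k].mean(0))
```

```text
[ 0.4568177  -0.12083806  0.21625472] [0.48095482 0.58889436 1.2495664 ]
1159 [ 0.47905926 -0.1944143   0.0767496 ] [[ 0.47864836 -0.1950037   0.074     ]] [405.85073339 181.26143227]
```

View pics/w6.png

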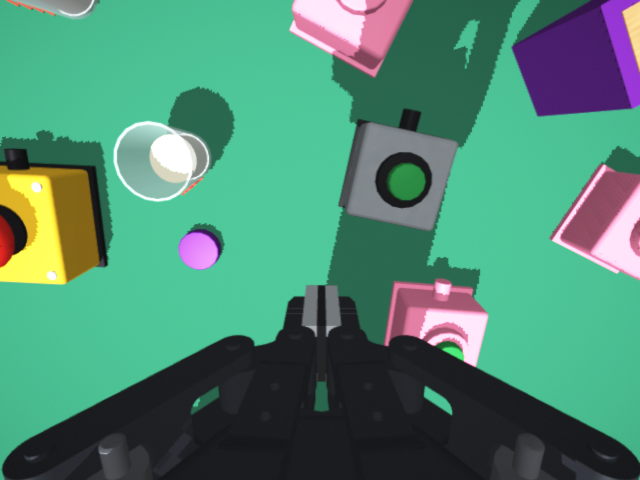

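The green button sits in the grey box at (406,181) and measures (0.479, -0.195, 0.075), which agrees with the top view.

>>> {"method": "drive_tool", "body": {
  "motion": [
    [[0.9,0,0.47],[0,0,0],1],
    [[0.9,0,0.47],[0,0,0],1],
    [[0.9,0,0.47],[0,0,0],1],
    [[0,1,0],[0,0,0],1],
    [[0,1,0],[0,0,0],1],
    [[0,1,0],[0,0,0],1],
    [[0,1,0],[0,0,0],1],
    [[0,0.8,0],[0,0,0],1],
    [[0,0,0],[0,0,0],1],
    [[0,0,0],[0,0,0],1]
  ]
}}

```text
time: 11.15
tool_pos: [0.4784, -0.1931, 0.0967]
tool_rot: [0.45, -0.45, 0.546, -0.545]
contact_force: [-0.1, -0.4, -0.1]
gripper_width: -0.002
```

>>> {"method": "drive_tool", "body": {
  "motion": [
    [[0,0.5,0],[0,0,0],1],
    [[0,0.3,0],[0,0,0],1],
    [[0,0.2,0],[0,0,0],1],
    [[0,0.1,0],[0,0,0],1],
    [[0,0.05,0],[0,0,0],1],
    [[0,0,0],[0,0,0],1],
    [[0,0,0],[0,0,0],1]
  ]
}}

```text
time: 11.85
tool_pos: [0.4788, -0.1942, 0.0717]
tool_rot: [0.45, -0.449, 0.546, -0.546]
contact_force: [-8.6, 5.5, 21.4]
gripper_width: -0.002
```

The force is 21 N while the tip is still at 0.0717, which is higher than expected, so I look at both cameras.

Run:
```python
from h import *
f=save('wrist'); im=f['img']; s=f['s']; print(s['tool_pos'],s['contact_force'],s['ft_torque'],s['joint_efforts'].round(1))
f2=save('scene')
cv2.imwrite('pics/c7.png',np.hstack([cv2.resize(im[150:450,120:520],(400,300)),cv2.resize(f2['img'][120:270,170:370],(400,300))]))
```

```text
[ 0.47884154 -0.19417384  0.07174827] [-8.59649326  5.51561301 21.44694214] [ 1.0558525   1.48755611 -0.02171424] [ -1.1 -21.6 -27.7  -0.2  -2.9   0. ]
```

View pics/c7.png

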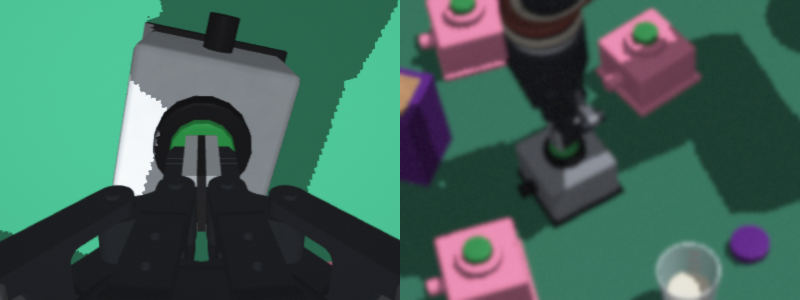

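Run:
```python
from h import *
f=load('wrist'); M=f['img'].astype(int)
g=(M[:,:,1]>1.6*M[:,:,2])&(M[:,:,1]>1.4*M[:,:,0])
uv=np.argwhere(np.ones(M.shape[:2],bool))[:,::-1]; P=depth_pt(f,uv); r=np.hypot(P[:,0]-.479,P[:,1]+.1945); G=g.ravel()
tool=(uv[:,1]>282)
for n,m in [('green',G&(r<.018)),('collar',~G&(r<.022)&(r>.016)&(P[:,0]>.48)&(P[:,2]<.08)),('box',~G&(r<.035)&(r>.027)&(P[:,0]>.49))]:
    m=m&~tool&(f['range_z'].ravel()>0); print(n,m.sum(),np.percentile(P[m,2],[10,50,90]).round(4))
f=load('wrist')
# green pixels: column 320, per row
for v in range(240,292,3): 
    p=depth_pt(f,[(320,v)])[0]; print(v,M[v,320],p.round(4))
```

```text
green 528 [0.0683 0.0706 0.0718]
collar 1579 [0.0598 0.0674 0.0683]
box 2622 [0.0549 0.0557 0.0565]
240 [138 134 127] [ 0.5022 -0.1991  0.0547]
243 [138 134 128] [ 0.5013 -0.1989  0.0562]
246 [44 43 42] [ 0.5003 -0.1988  0.0577]
249 [20 18 18] [ 0.5002 -0.1987  0.0618]
252 [24 21 21] [ 0.5002 -0.1988  0.0661]
255 [32 29 29] [ 0.4994 -0.1986  0.0679]
258 [26 24 24] [ 0.4979 -0.1983  0.0676]
261 [27 25 24] [ 0.4964 -0.198   0.0672]
264 [27 24 25] [ 0.4955 -0.1978  0.0684]
267 [27 24 24] [ 0.494  -0.1976  0.0682]
270 [46 91 30] [ 0.4931 -0.1974  0.0693]
273 [ 54 113  34] [ 0.4918 -0.1971  0.0695]
276 [ 75 147  50] [ 0.4911 -0.197   0.0712]
279 [ 68 139  43] [ 0.4901 -0.1968  0.0722]
282 [ 66 138  42] [ 0.4889 -0.1966  0.0727]
285 [36 60 29] [ 0.4886 -0.1965  0.0752]
288 [26 26 25] [ 0.4884 -0.1965  0.0777]
291 [26 25 25] [ 0.4889 -0.1966  0.0818]
```

Run:
```python
from h import *
f=load('wrist'); K=f['T_tool_cam']
print(manip.state()['tool_rot'])
for u in range(270,372,6):
    vs=np.arange(262,330,2); r=rays(f,[(u,v) for v in vs])*np.array([f['range_z'][v,u] for v in vs])[:,None]
    p=(r@K[:3,:3].T+K[:3,3])*1000
    k=(p[:,1]<-1.5)&(abs(p[:,0])<25)&(p[:,2]<16)
    if k.any(): q=p[k]; i=q[:,1].argmax(); print(u,'lowest',q[i].round(1),'then',q[min(i+3,len(q)-1)].round(1))
```

```text
[ 0.44962147 -0.4494198   0.54589627 -0.54576518]
288 lowest [-12.4 -12.5   6.6] then [-12.2 -16.    5.7]
294 lowest [-10.3  -8.5   6.5] then [-10.  -12.9   5.9]
300 lowest [-7.9 -8.1  6.2] then [ -7.6 -13.2   6.1]
306 lowest [-5.5 -4.6 10.1] then [ -5.2 -10.9  10.3]
312 lowest [-2.9 -5.5 10.5] then [ -2.8 -11.   10.3]
318 lowest [-0.4 -5.  10.3] then [ -0.3 -12.6  11. ]
324 lowest [ 2.1 -4.1  9.9] then [  2.1 -10.2   9.9]
330 lowest [ 4.6 -5.6 10.6] then [ 4.5 -9.9  9.8]
336 lowest [ 7.2 -4.5 10.1] then [  6.9 -10.9  10.3]
342 lowest [ 9.6 -8.4  6.4] then [  9.4 -11.7   5.3]
348 lowest [12.2 -7.1  5.8] then [ 11.7 -13.1   6. ]
354 lowest [ 14.2 -11.7   6.2] then [ 13.9 -15.6   5.5]
360 lowest [ 14.7 -31.    5.7] then [ 14.7 -31.    5.7]
```

>>> {"method": "drive_tool", "body": {
  "motion": [
    [[0,-0.1,0],[0,0,0],1],
    [[0,0,0],[0,0,0],1],
    [[0,0,0],[0,0,0],1]
  ]
}}

```text
time: 12.25
tool_pos: [0.4788, -0.1941, 0.072]
tool_rot: [-0.45, 0.449, -0.546, 0.546]
contact_force: [-2.1, 2.0, 8.4]
gripper_width: -0.0
```

>>> {"method": "drive_tool", "body": {
  "motion": [
    [[0,-0.08,0],[0,0,0],1],
    [[0,0,0],[0,0,0],1],
    [[0,0,0],[0,0,0],1]
  ]
}}

```text
time: 12.55
tool_pos: [0.4787, -0.1941, 0.073]
tool_rot: [-0.45, 0.449, -0.545, 0.546]
contact_force: [1.6, 0.9, 3.9]
gripper_width: 0.005
```

>>> {"method": "drive_tool", "body": {
  "motion": [
    [[0,-0.08,0],[0,0,0],1],
    [[0,0,0],[0,0,0],1],
    [[0,0,0],[0,0,0],1]
  ]
}}

```text
time: 12.85
tool_pos: [0.4784, -0.1942, 0.0745]
tool_rot: [-0.45, 0.449, -0.545, 0.546]
contact_force: [2.2, 0.5, 4.0]
gripper_width: 0.004
```

It meets a hard stop at about 0.0718, with spring force continuing above that. So the button was fully in and simply sits about 3 mm higher than nominal, which matches the 0.0767 depth reading. I follow the release to confirm.

>>> {"method": "drive_tool", "body": {
  "motion": [
    [[0,-0.06,0],[0,0,0],1],
    [[0,0,0],[0,0,0],1],
    [[0,0,0],[0,0,0],1]
  ]
}}

```text
time: 13.15
tool_pos: [0.4779, -0.1941, 0.0757]
tool_rot: [-0.449, 0.45, -0.546, 0.546]
contact_force: [1.7, -0.2, 2.2]
gripper_width: 0.001
```

>>> {"method": "drive_tool", "body": {
  "motion": [
    [[0,-0.1,0],[0,0,0],1],
    [[0,0,0],[0,0,0],1],
    [[0,0,0],[0,0,0],1]
  ]
}}

```text
time: 13.45
tool_pos: [0.4773, -0.1938, 0.0778]
tool_rot: [0.449, -0.45, 0.546, -0.545]
contact_force: [-0.5, -0.4, 0.6]
gripper_width: 0.001
```

>>> {"method": "drive_tool", "body": {
  "motion": [
    [[0,-1,0],[0,0,0],1],
    [[0,-1,0],[0,0,0],1],
    [[0,-1,0],[0,0,0],1],
    [[0,-1,0],[0,0,0],1],
    [[0,-1,0],[0,0,0],1],
    [[-0.9,0,-0.5],[0,0,0],1],
    [[-0.9,0,-0.5],[0,0,0],1],
    [[-0.9,0,-0.5],[0,0,0],1],
    [[0,0,0],[0,0,0],1],
    [[0,0,0],[0,0,0],1]
  ]
}}

```text
time: 14.45
tool_pos: [0.4536, -0.1202, 0.2026]
tool_rot: [0.449, -0.45, 0.546, -0.545]
contact_force: [0.6, -0.1, 0.1]
gripper_width: 0.003
```

Run:
```python
from h import *
old=load('top'); f=save('wrist'); print(f['s']['tool_pos'],f['s']['contact_force'])
uv=np.argwhere(np.ones((480,640),bool))[:,::-1]; P=depth_pt(f,uv); r=np.hypot(P[:,0]-.479,P[:,1]+.1945)
k=(r<.013)&(P[:,2]<.09)&(P[:,2]>.06); print('button z',np.percentile(P[k,2],[10,50,90]))
for a,b in ((0,.004),(.004,.008),(.008,.011),(.011,.0135)): print(a,np.median(P[k&(r>a)&(r<b),2]))
k=(r<.022)&(r>.017)&(P[:,0]>.48); print('collar',np.median(P[k,2]))
t=save('top'); cv2.imwrite('pics/top9.png',t['img'])
```

```text
[ 0.45359351 -0.12018276  0.20262742] [ 0.5793998  -0.06233457  0.09081971]
button z [0.0768417  0.07766117 0.07859288]
0 0.07774012450888296
0.004 0.07770031769793384
0.008 0.07770334437130119
0.011 0.07753234891885746
collar 0.06739349575251538
```

View pics/top9.png

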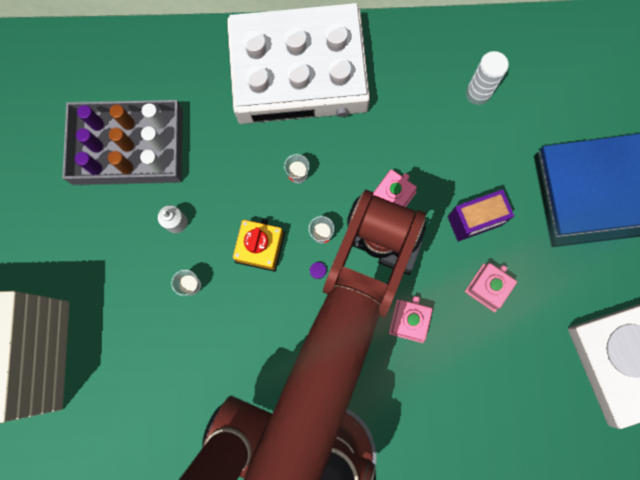

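The button top is flat at 0.0777 when out and stopped at 0.0717, which is exactly 6 mm of travel. In the top view the visible bystanders stand at the same pixels as before, the red bar is home, and the arm is clear.

```bash
python3 -c "
from plant import manip
print(manip.job_done())"
```

```text
the job is handed in; nothing more can be done
None
```

The emergency-stop check is done and handed in at about 14.6 s of the 51 s allowed. No verdict was reported.

- **Stop button:** I pressed it to its end stop (tip at 0.1034 m, 9.5 N), then pushed the far end of the bar clockwise to the twist end stop. It sprang out and turned home. Depth afterwards showed the head at 0.093 m and the bar top at 0.113 m, with the bar back on its original line.
- **Start button:** I pressed the one on the grey box to a hard stop and released it.
- **One mismatch:** The start button's top measured 0.0777 m when out, not the 0.074 m given. Its hard stop was at 0.0717 m, so it travelled the full 6 mm. The press reached about 21 N because I aimed for the nominal height.
- **Last checks:** The start button is out, and the contact force is near zero with the arm raised clear. The cups, bottle, carton and cap are at the same pixels as at the start. I compared these by eye and did not re-measure them.

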